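# Mount a battery barrel on the shop's charging dock

## Task

Take the black dust cap off the charging dock's brass spigot and stand it, open end down, in the blue tray. Then push the green-banded barrel down over the spigot until it is fully home and the orange ring is at its stop, and after that turn the selector knob to the green mark. Do not shift or knock over the other barrels, the bottles or the jar, and let go of everything.

Things in the scene. Friction and masses are not known exactly. Their poses are not given: they have to be found in the camera images.
- dock: Charging dock, fixed: grey block with a white top, 110 x 240 x 35 mm (x, y, z). Origin at the centre of its underside. In its own frame the brass spigot stands at x 0, y +65 mm and the black selector knob at x 0, y -60 mm; its front (robot side at yaw 0) is -x.
- barrel_home (a point): On the axis of the upright brass spigot (20 mm diameter, 48 mm tall above the dock's top, so its tip is 83 mm above the table; the uppermost 7 mm taper to 12 mm diameter), 39 mm above the dock's top: where the barrel's middle lies when the barrel is fully home. Axes as the dock's.
- ring (a joint): The stiff orange contact ring round the spigot (30 mm outside diameter, 4 mm thick), in m it has been pushed down: about 0 raised (its top 18 mm above the dock's top), 0.014 at its stop (top 4 mm above the dock's top). It resists with about 4 N, far more than a barrel's weight, and stays where it is pushed.
- cap: Black dust cap, 34 mm diameter, 34 mm tall, 30 g, open below (25 mm inside diameter, 27 mm deep), with a white dot on top; at the start it hangs loosely over the spigot, its lower rim 21 mm above the dock's top. Origin at the centre of its open lower rim, z up.
- tray: Blue plastic tray, fixed, 140 x 120 mm (x, y) outside, walls 4 mm thick and 16 mm high, inner floor about 4 mm above the table. Origin at the centre of its underside.
- barrel_green: Green-banded barrel: bare aluminium tube open at both ends, 30 mm outside and 23 mm inside diameter, 70 mm long, 80 g, with two green bands round it, standing upright on a 3 mm thick black rubber mat in a row of three barrels 80 mm apart, in any order. Both ends are alike. Origin at the centre of its lower end, z along the tube.
- barrel_green_mid (a point): The middle of the green-banded barrel, 35 mm above its lower end, on its axis.
- selector (a joint): Angle of the selector knob in rad, growing clockwise seen from above: detents at 0 (black mark), 0.7 (yellow mark) and 1.4 (green mark). It starts at the black or the yellow mark. Turning takes about 0.04 N m; beyond a midpoint it snaps on to the next detent.
- selector_grip (a point): On the knob's axis, 11 mm below the top of its grip bar (66 mm above the table): the height to grip. The black bar is 44 mm long, 14 mm wide, 30 mm tall, its top 77 mm above the table, on a 48 mm disc. The point turns with the knob: its x axis runs along the bar and the white pointer line is on the -x half.
- barrel_red: Red-banded barrel: bare aluminium tube open at both ends, 30 mm outside and 23 mm inside diameter, 70 mm long, 80 g, with two red bands round it, standing upright on a 3 mm thick black rubber mat in a row of three barrels 80 mm apart, in any order. Both ends are alike. Origin at the centre of its lower end, z along the tube. Bystander: leave it alone.
- barrel_blue: Blue-banded barrel: bare aluminium tube open at both ends, 30 mm outside and 23 mm inside diameter, 70 mm long, 80 g, with two blue bands round it, standing upright on a 3 mm thick black rubber mat in a row of three barrels 80 mm apart, in any order. Both ends are alike. Origin at the centre of its lower end, z along the tube. Bystander: leave it alone.
- bottle_orange: White bottle, 34 mm diameter, 100 mm tall, orange cap, upright beyond the dock; origin under its centre. Bystander: leave it alone.
- bottle_yellow: White bottle, 34 mm diameter, 100 mm tall, yellow cap, upright beyond the dock; origin under its centre. Bystander: leave it alone.
- jar: Amber jar, 64 mm diameter, 70 mm tall, steel lid; origin under its centre. Bystander: leave it alone.

How it is judged:
By the outcome, as a careful person would: the job done as asked, in the order asked, and still so for the second after the job is handed in, with the robot touching nothing.
It also fails if it takes over 61 s, if anything falls off the work surface, if the arm or the gripper's body presses on something with over 40 N, if the wrist force passes 120 N, or if a joint passes its speed limit or range.

## Robot

A 6-joint arm with a two-finger parallel gripper is mounted at the origin on the work surface. World frame = base frame: x ahead of the robot, y to its left, z up, the work surface at z = 0. Lengths are in m, angles in rad, forces in N, time in s.
With the tool pointing down it reaches from about 0.35 to 0.775 m from the base axis. Payload 7.3 kg.
Tool frame: the origin (TCP) lies on the mounting face of the last link; the fingertips stand 178 mm ahead of it and the grasp point (between the pads) lies 159 mm ahead of it (robot.tcp_to_tips is the distance from the TCP to the fingertips, in m); z points along the fingers, y is the direction in which the jaws open and shut (so a half turn about z gives the same grasp; the last joint's range is limited). The gripper opens to 92 mm and grips with 3 to 60 N. Pads are 19 mm wide; open, the fingers measure 130 mm over their backs; the gripper's body (75 mm by 190 mm) begins 47 mm behind the grasp point.
Start: joints at [1.055, 0.342, 1.524, -0, 1.275, -0.146], TCP at [0.19, 0.49, 0.405] pointing down, gripper open.
Joint ranges: [-2.53, 2.53], [-0.77, 2.02], [0.04, 2.7], [-1, 4.14], [0.28, 2.66], [-3.11, 3.11]. Speed limits (rad/s): [2.57, 2.57, 3.14, 3.14, 3.14, 3.14].

## Interface

Orientations are given as [roll, pitch, yaw] about the fixed x, y, z axes, in that order (R = Rz(yaw) Ry(pitch) Rx(roll)).
In Python, from cell import robot, viewer gives the robot as it stands.
- The arm moves only by the shell command python3 -m creep 'ROWS' [OPENING] [FORCE]. ROWS is JSON, a list that holds one entry, the list of rows, each a list of 6 numbers: the shift along the world's x, y, z in mm, then the turn, a rotation vector about the world's x, y, z in degrees. A call has 1 to 5 rows; each row shifts and turns the pose as measured when the row begins; what a row does not reach is not made up. A row lasts 1/12 s, in which the tool goes at most 41.7 mm and 7.16 degrees, less where a joint would pass 70% of its speed; a pose out of reach is approached as far as the arm can. A call with a gripper value outside its range is refused whole. OPENING is the closure, from -1 (fully open) to 1 (shut), set as the call begins (- or left out, the last holds). The fingers move at their own pace and stop on an object; FORCE is the grip in N (left out, the last holds). Time passes only in rows, so rows that do not move let the fingers close. It gives the time, the measured TCP pose, the force and the opening at its end, in the units of the state.
- robot.observe(): the state, without advancing time (a new reading comes with each control period).
- viewer.read_camera(name): name is "scene" or "top" or "wrist"; returns the picture (384x512x3 uint8, blue, green, red); there is no depth.
- viewer.camera_model(name): a dict with "fx", "fy", "cx", "cy" (pixels), "k1" (the pictures are not rectified: a ray, as slopes to the right and down, at radius r is drawn at 1 + k1 r^2 times it, then the intrinsics apply), "pose" (4x4, takes a point from camera to world coordinates); the wrist camera has in their place "mount" (4x4, takes a point from camera to tool coordinates, whose origin is the TCP and whose axes are the flange's). Camera axes: x right, y up, looking along -z (the intrinsics and any distortion apply to the point x, -y, -z); pixel columns grow to the right and rows downward; lengths in m; the calibration is good to about 2 mm. A picture is of the moment at which its call begins: read the wrist's pose just before it. camera_model takes no time and is no camera call.
- robot.hand_in(): hands the job in, once; it reports no verdict.
The state is a dict: "time": time; "qpos": joint angles; "qvel": joint speeds; "joint_efforts": joint torques, N m; "tool_pos": TCP position; "tool_rot": TCP orientation; "contact_force": force on the tool from outside, world axes, zero at the start; "torque": the same for the moment, N m; "opening": finger opening in m.
Only numpy, scipy, OpenCV 4.12 (cv2) and the standard library are available. Lean on these libraries where they do the work, as an engineer would, in place of code of your own. Each camera call takes 0.05 s, during which the arm holds its last target. There are 200 camera calls.

## Working session

There is one attempt and no reset: what is moved stays moved. The work goes in short steps, Python scripts to look and compute and a shell command to move; the robot and the scene stay as the last step left them, time stands still between calls to the robot, and variables do not carry over. Pictures are saved under pics/ and viewed, about 8 in all and at most 12, crops included, and the job is handed in when it is done.

```bash
ls; mkdir -p pics
cat > h.py <<'E'
import numpy as np, cv2
from cell import robot, viewer
from scipy.spatial.transform import Rotation as R
def cam(n):
    m=viewer.camera_model(n)
    if 'pose' in m: P=np.array(m['pose'])
    else:
        s=robot.observe(); T=np.eye(4); T[:3,:3]=R.from_euler('xyz',s['tool_rot']).as_matrix(); T[:3,3]=s['tool_pos']; P=T@np.array(m['mount'])
    return m,P
def px2w(mp,u,v,z):
    m,P=mp; d=np.array([(u-m['cx'])/m['fx'],(v-m['cy'])/m['fy']]); s=d.copy()
    for _ in range(20): s=d/(1+m['k1']*(s@s))
    r=P[:3,:3]@np.array([s[0],-s[1],-1]); o=P[:3,3]
    return o+r*(z-o[2])/r[2]
def w2px(mp,p):
    m,P=mp; c=P[:3,:3].T@(np.array(p)-P[:3,3]); s=np.array([c[0],-c[1]])/-c[2]; s=s*(1+m['k1']*(s@s))
    return np.array([s[0]*m['fx']+m['cx'],s[1]*m['fy']+m['cy']])
E
python3 - <<'E'
from h import *
for n in ['scene','top','wrist']:
    mp=cam(n); cv2.imwrite(f'pics/{n}0.png',viewer.read_camera(n)); print(n,{k:v for k,v in mp[0].items() if k not in('pose',)},mp[1].round(3).tolist())
s=robot.observe(); print(s)
a=cv2.imread('pics/top0.png'); cv2.imwrite('pics/top0b.png',cv2.resize(a,(800,600),interpolation=cv2.INTER_CUBIC))
E
```

```text
pics
scene {'fx': 383.00028885565496, 'fy': 383.00028885565496, 'cx': 255.5329945970987, 'cy': 188.81650755481283, 'k1': -0.0766089635513387} [[0.078, -0.828, 0.555, 1.088], [0.997, 0.066, -0.041, -0.024], [-0.003, 0.557, 0.831, 0.825], [0.0, 0.0, 0.0, 1.0]]
top {'fx': 369.5301588946462, 'fy': 369.5301588946462, 'cx': 260.0546791047373, 'cy': 191.3529833009624, 'k1': -0.04774974518944236} [[0.017, 0.997, -0.077, 0.528], [-1.0, 0.016, -0.021, -0.007], [-0.019, 0.078, 0.997, 1.066], [0.0, 0.0, 0.0, 1.0]]
wrist {'fx': 309.9873726534717, 'fy': 309.9873726534717, 'cx': 257.67996305989936, 'cy': 193.18059456280298, 'k1': -0.023370057490833013, 'mount': array([[-1.37655187e-04,  9.54698068e-01,  2.97576175e-01,
         8.18198023e-02],
       [ 9.99999981e-01,  8.97965874e-05,  1.74498364e-04,
         4.45579687e-04],
       [ 1.39871926e-04,  2.97576193e-01, -9.54698062e-01,
         2.01376814e-02],
       [ 0.00000000e+00,  0.00000000e+00,  0.00000000e+00,
         1.00000000e+00]])} [[0.362, -0.89, -0.277, 0.114], [0.932, 0.345, 0.109, 0.519], [-0.002, -0.297, 0.955, 0.384], [0.0, 0.0, 0.0, 1.0]]
{'time': 0.15, 'qpos': array([ 1.05498262e+00,  3.42582460e-01,  1.52476752e+00, -1.63138676e-05,
        1.27541560e+00, -1.46011355e-01]), 'qvel': array([-0.00133794, -0.00314561, -0.00260415,  0.00039695,  0.00015648,
        0.00094697]), 'joint_efforts': array([ 1.75979323e-03, -4.31468582e+01, -2.44353515e+01,  7.19342474e-02,
        5.36916603e-02, -1.01413300e-04]), 'tool_pos': array([0.18969324, 0.48943514, 0.40420472]), 'tool_rot': array([-3.14042993e+00, -1.55217888e-04,  2.77179497e+00]), 'contact_force': array([-0.00992798,  0.35622475,  0.87890923]), 'torque': array([ 0.0101901 , -0.00892283,  0.06451794]), 'opening': 0.09186178984673915}
```

View pics/top0b.png

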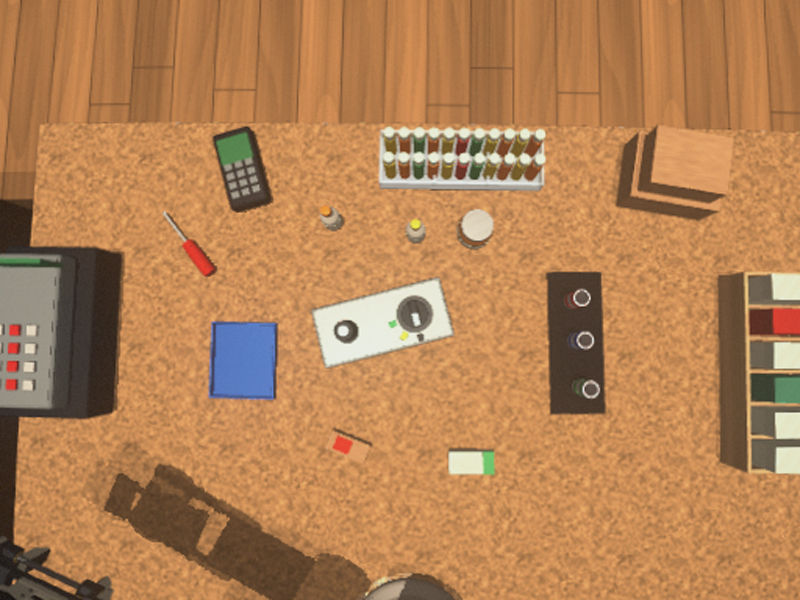

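View pics/scene0.png

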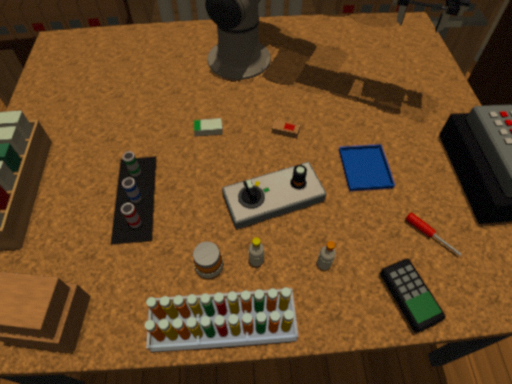

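The top view shows: dock corners (313,310),(439,279),(453,334),(325,366), cap (346,330), knob (415,314), tray centre (243,360), and barrels from far to near red, blue, green (590,389). These are pixels of the 800-wide picture. The scene view confirms green is the barrel nearest the robot.

Run:
```python
from h import *
a=cv2.imread('pics/top0.png'); mp=cam('top')
hsv=cv2.cvtColor(a,cv2.COLOR_BGR2HSV)
def big(m,roi):
    z=np.zeros_like(m); x0,y0,x1,y1=roi; z[y0:y1,x0:x1]=m[y0:y1,x0:x1]
    cs,_=cv2.findContours(z,cv2.RETR_EXTERNAL,cv2.CHAIN_APPROX_NONE); return max(cs,key=cv2.contourArea)
w=((hsv[...,1]<60)&(hsv[...,2]>150)).astype(np.uint8)
c=big(w,(195,170,295,240))
P=np.array([px2w(mp,u,v,.035)[:2] for u,v in c[:,0]]).astype(np.float32)
r=cv2.minAreaRect(P*1000); print('dock',r, cv2.boxPoints(r).round(1).tolist())
b=((hsv[...,0]>100)&(hsv[...,0]<130)&(hsv[...,1]>120)).astype(np.uint8)
c=big(b,(125,195,185,265)); P=np.array([px2w(mp,u,v,.016)[:2] for u,v in c[:,0]]).astype(np.float32)
print('tray',cv2.minAreaRect(P*1000))
for n,u,v,z in [('cap',346,330,.090),('knob',415,314,.04),('green',590,389,.073),('blue',585,340,.073),('red',581,298,.073)]:
    print(n,px2w(mp,u*.64,v*.64,z).round(4))
def crop(x0,y0,x1,y1,f): return cv2.resize(a[y0:y1,x0:x1],None,fx=f,fy=f,interpolation=cv2.INTER_CUBIC)
cv2.imwrite('pics/c0.png',np.vstack([crop(195,170,295,240,6),]))
```

```text
dock ((566.0570678710938, 58.20341491699219), (107.07760620117188, 235.47540283203125), 15.459991455078125) [[483.1000061035156, 157.39999389648438], [545.7999877929688, -69.5], [649.0, -41.0], [586.2999877929688, 186.0]]
tray ((493.9542541503906, 313.0597229003906), (115.41740417480469, 134.84002685546875), 89.30892944335938)
cap [0.5494 0.1148 0.09  ]
knob [ 0.581  -0.0013  0.04  ]
green [ 0.456  -0.3018  0.073 ]
blue [ 0.5393 -0.2935  0.073 ]
red [ 0.6114 -0.287   0.073 ]
```

View pics/c0.png

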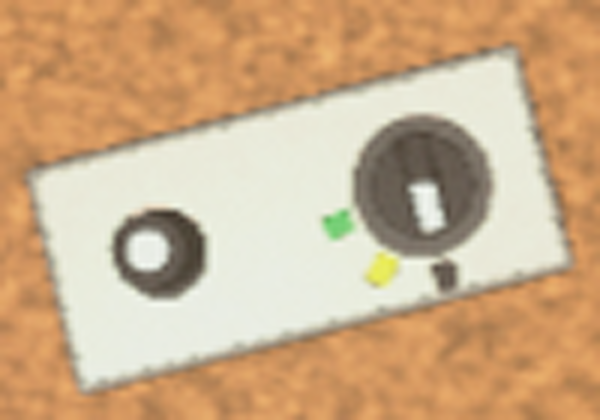

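The pointer is at the black mark (0), so the knob needs 1.4 rad clockwise. The dock is at about (566, 58) mm with yaw about 15.5°. I'm moving above the cap with the tool aligned to the dock.

```bash
python3 -m creep '[[[24,-25,-3,0,0,2.5],[24,-25,-3,0,0,2.5],[24,-25,-3,0,0,2.5],[24,-25,-3,0,0,2.5],[24,-25,-3,0,0,2.5]]]' -- ; python3 -m creep '[[[24,-25,-3,0,0,2.5],[24,-25,-3,0,0,2.5],[24,-25,-3,0,0,2.5],[24,-25,-3,0,0,2.5],[24,-25,-3,0,0,2.5]]]'
```

```text
time: 0.57
tool_pos: [0.3085, 0.3636, 0.3877]
tool_rot: [-3.141, -0.003, 3.01]
contact_force: [1.3, 0.3, -0.3]
opening: 0.0918invalid input: not JSON, or not a number
```

```bash
python3 -m creep '[[[24,-25,-3,0,0,2.5],[24,-25,-3,0,0,2.5],[24,-25,-3,0,0,2.5],[24,-25,-3,0,0,2.5],[24,-25,-3,0,0,2.5]]]'; python3 -m creep '[[[24,-25,-3,0,0,2.1],[24,-25,-3,0,0,2.1],[24,-25,-3,0,0,2.1],[24,-25,-3,0,0,2.1],[24,-25,-3,0,0,2.1]]]';  python3 -m creep '[[[0,0,0,0,0,0]]]'
python3 - <<'E'
from h import *
mp=cam('wrist'); a=viewer.read_camera('wrist'); cv2.imwrite('pics/w1.png',a); s=robot.observe(); np.save('w1.npy',mp[1]); print(s['tool_pos'],np.degrees(s['tool_rot']),s['opening'])
E
```

```text
time: 0.98
tool_pos: [0.4325, 0.2313, 0.3714]
tool_rot: [-3.141, -0.004, -3.042]
contact_force: [-0.1, -0.1, 0.5]
opening: 0.0916
time: 1.4
tool_pos: [0.5571, 0.0983, 0.3547]
tool_rot: [3.142, -0.006, -2.85]
contact_force: [-0.9, 0.7, -0.5]
opening: 0.0917
time: 1.48
tool_pos: [0.5603, 0.0938, 0.3535]
tool_rot: [-3.14, -0.006, -2.852]
contact_force: [-0.6, -0.5, 0.8]
opening: 0.0915
[0.55879539 0.09551117 0.35349863] [-179.98818945   -0.40552933 -163.50926054] 0.09198287743876433
```

View pics/w1.png

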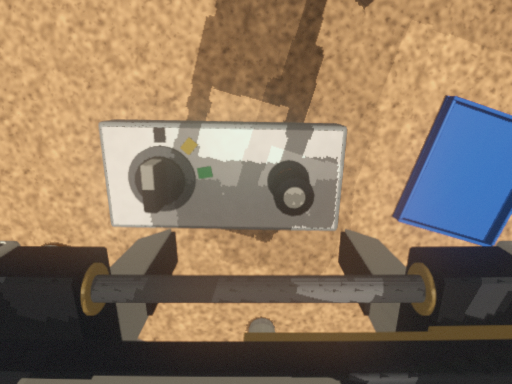

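The wrist view shows the cap with its white dot at (293,197), the knob bar at about (148,177) pointing at the black mark, and dock corners (103,122),(345,126),(336,229),(112,226). The top of the image is the robot side.

Run:
```python
from h import *
a=cv2.imread('pics/w1.png'); mp=(viewer.camera_model('wrist'),np.load('w1.npy'))
# dark cap region
g=cv2.cvtColor(a,cv2.COLOR_BGR2GRAY); 
roi=g[185:212,280:308]; _,t=cv2.threshold(roi,110,255,cv2.THRESH_BINARY)
n,l,st,ce=cv2.connectedComponentsWithStats(t)
for i in range(1,n):
    if st[i][4]>50: print('dot',ce[i]+[280,185],st[i], px2w(mp,*(ce[i]+[280,185]),.09).round(4))
for u,v in [(103,122),(345,126),(336,229),(112,226)]: print(px2w(mp,u,v,.035).round(4))
tp=(viewer.camera_model('top'),np.array(viewer.camera_model('top')['pose']))
t=cv2.imread('pics/top0.png'); g=cv2.cvtColor(t,cv2.COLOR_BGR2GRAY)[205:220,212:230]
_,b=cv2.threshold(g,130,255,cv2.THRESH_BINARY); n,l,st,ce=cv2.connectedComponentsWithStats(b)
for i in range(1,n): print('top',ce[i]+[212,205],st[i][4],px2w(tp,*(ce[i]+[212,205]),.09).round(4))
s=np.array([.5487,.1209,.035]); print('proj',w2px(mp,[.5487,.1209,.083]))
```

```text
dot [293.98559078 196.95677233] [  4   2  21  21 347] [0.5481 0.1219 0.09  ]
[ 0.5439 -0.0639  0.035 ]
[0.4822 0.1573 0.035 ]
[0.5838 0.1867 0.035 ]
[ 0.6478 -0.0392  0.035 ]
top [219.38383838 212.88888889] 99 [0.5449 0.1201 0.09  ]
top [219.13333333 211.06666667] 45 [0.5497 0.1209 0.09  ]
proj [291.68180287 194.75690633]
```

```bash
python3 -m creep '[[[-5,13,-10,0.11,-0.38,-0.5],[-5,12,-20,0,0,0],[-1,1,-30,0,0,0],[0,0,-27,0,0,0],[0,0,-20,0,0,0]]]';  python3 -m creep '[[[0,0,0,0,0,0]]]'; python3 -c "
from h import *
s=robot.observe(); print(s['time'],s['tool_pos'],np.degrees(s['tool_rot']))"
```

```text
time: 1.95
tool_pos: [0.546, 0.1245, 0.2477]
tool_rot: [-3.141, 0.009, -2.867]
contact_force: [-0.0, 0.4, 0.5]
opening: 0.0918
time: 2.03
tool_pos: [0.5439, 0.1254, 0.244]
tool_rot: [3.14, 0.002, -2.867]
contact_force: [-1.2, 0.2, 0.3]
opening: 0.0916
2.0333 [0.54389487 0.12541451 0.24402445] [ 1.79923413e+02  8.97065217e-02 -1.64242724e+02]
```

```bash
python3 -m creep '[[[4,-4,-5,0,0,0],[0,0,0,0,0,0],[0,0,0,0,0,0]]]';  python3 -m creep '[[[0,0,0,0,0,0],[0,0,0,0,0,0],[0,0,0,0,0,0],[0,0,0,0,0,0],[0,0,0,0,0,0]]]' 1 15;  python3 -m creep '[[[0,0,0,0,0,0],[0,0,0,0,0,0],[0,0,0,0,0,0]]]'
```

```text
time: 2.28
tool_pos: [0.5475, 0.1229, 0.2401]
tool_rot: [3.14, 0.001, -2.865]
contact_force: [0.4, -0.2, 0.5]
opening: 0.0917
time: 2.7
tool_pos: [0.5488, 0.1229, 0.2447]
tool_rot: [3.141, 0.009, -2.866]
contact_force: [-0.2, -0.8, -0.6]
opening: 0.0632
time: 2.95
tool_pos: [0.5489, 0.1228, 0.2453]
tool_rot: [3.141, 0.01, -2.866]
contact_force: [0.5, 0.5, -0.3]
opening: 0.0429
```

```bash
python3 -m creep '[[[0,0,-3,0,0,0],[0,0,-2,0,0,0],[0,0,0,0,0,0],[0,0,0,0,0,0]]]'; python3 -m creep '[[[0,0,0,0,0,0],[0,0,0,0,0,0],[0,0,0,0,0,0]]]'
```

```text
time: 3.28
tool_pos: [0.549, 0.1228, 0.2414]
tool_rot: [-3.141, 0.012, -2.866]
contact_force: [0.5, 0.2, 1.2]
opening: 0.0331
time: 3.53
tool_pos: [0.549, 0.1228, 0.2414]
tool_rot: [-3.141, 0.012, -2.866]
contact_force: [-0.8, -1.4, 3.6]
opening: 0.0334
```

```bash
python3 -m creep '[[[0,0,10,0,0,0],[0,0,25,-0.2,0.7,0],[0,0,28,0,0,0],[0,0,5,0,0,0]]]'; python3 -m creep '[[[-8,26,0,0,0,0],[-10,34,0,0,0,0],[-10,34,0,0,0,0],[-10,34,0,0,0,0],[-10,34,0,0,0,0]]]'; python3 -m creep '[[[-6,22,-10,0,0,0],[0,4,-20,0,0,0],[0,0,-20,0,0,0],[0,0,0,0,0,0]]]'
```

```text
time: 3.87
tool_pos: [0.5489, 0.1223, 0.3098]
tool_rot: [-3.141, -0.006, -2.866]
contact_force: [1.6, 0.0, -0.3]
opening: 0.0334
time: 4.28
tool_pos: [0.5016, 0.283, 0.3132]
tool_rot: [-3.139, -0.0, -2.878]
contact_force: [1.4, 0.3, -0.3]
opening: 0.0331
time: 4.62
tool_pos: [0.4911, 0.318, 0.2626]
tool_rot: [-3.141, 0.003, -2.869]
contact_force: [-1.2, -0.3, -0.3]
opening: 0.0336
```

```bash
python3 -m creep '[[[1,-2,-20,0,0,0],[1,-2,-25,0,0,0],[0,0,-15,0,0,0],[0,0,-3,0,0,0],[0,0,0,0,0,0]]]'; python3 -m creep '[[[0,0,-2,0,0,0],[0,0,0,0,0,0]]]'
```

```text
time: 5.03
tool_pos: [0.4938, 0.3137, 0.2002]
tool_rot: [-3.142, 0.004, -2.869]
contact_force: [-0.1, 0.1, 0.3]
opening: 0.0336
time: 5.2
tool_pos: [0.4945, 0.3135, 0.1999]
tool_rot: [3.141, 0.005, -2.87]
contact_force: [-0.5, -0.0, -0.7]
opening: 0.0336
```

Run:
```python
from h import *
mp=cam('wrist'); a=viewer.read_camera('wrist'); cv2.imwrite('pics/w2.png',a); s=robot.observe(); print(s['tool_pos'],np.degrees(s['tool_rot']),s['contact_force'])
```

```text
[0.49473254 0.31359424 0.20042303] [ 179.98081121    0.36774129 -164.43219559] [0.37744192 0.2689425  0.51079307]
```

View pics/w2.png

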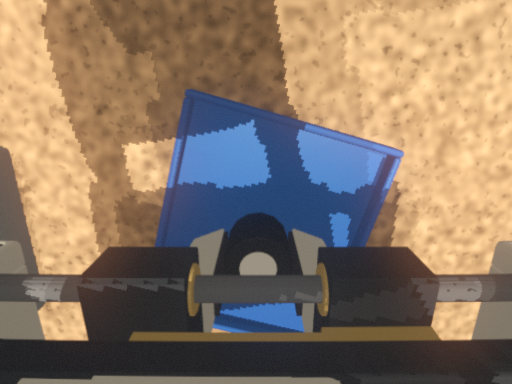

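The cap is held upright between the fingers (dot at (258,267)), well inside the tray. I'm lowering it until contact.

```bash
python3 -m creep '[[[0,0,-5,0,0,0],[0,0,-3,0,0,0],[0,0,-2,0,0,0]]]'; python3 -m creep '[[[0,0,-2,0,0,0],[0,0,-1,0,0,0]]]'
```

```text
time: 5.5
tool_pos: [0.4956, 0.3139, 0.1927]
tool_rot: [3.14, 0.012, -2.87]
contact_force: [0.5, 1.1, -0.4]
opening: 0.0336
time: 5.67
tool_pos: [0.4957, 0.314, 0.1896]
tool_rot: [3.14, 0.012, -2.87]
contact_force: [1.0, -0.1, 5.0]
opening: 0.0333
```

```bash
python3 -m creep '[[[0,0,0,0,0,0],[0,0,0,0,0,0],[0,0,0,0,0,0],[0,0,0,0,0,0]]]' -0.1; python3 -m creep '[[[0,0,12,0,0,0],[0,0,30,-0.2,0.7,0],[0,0,35,0,0,0],[0,0,25,0,0,0],[0,0,10,0,0,0]]]'
python3 - <<'E'
from h import *
mp=cam('wrist'); a=viewer.read_camera('wrist'); cv2.imwrite('pics/w3.png',a)
t=viewer.read_camera('top');b=cv2.resize(t[190:270,120:240],(512,341),interpolation=cv2.INTER_CUBIC)
cv2.imwrite('pics/w3c.png',np.vstack([cv2.resize(a,(341,256)).repeat(1,0) if 0 else cv2.resize(a,(512,258)),b])); s=robot.observe(); print(s['tool_pos'],np.degrees(s['tool_rot']),s['contact_force'])
E
```

```text
time: 6.0
tool_pos: [0.4957, 0.3141, 0.1895]
tool_rot: [3.14, 0.012, -2.87]
contact_force: [-0.4, 0.6, 1.6]
opening: 0.0497
time: 6.42
tool_pos: [0.4938, 0.3132, 0.3051]
tool_rot: [-3.141, -0.01, -2.87]
contact_force: [0.7, -0.1, 0.1]
opening: 0.0505
[0.49382899 0.31327586 0.30429055] [ 179.99611078   -0.49357708 -164.4258353 ] [-0.51133455 -0.35200337 -0.58686943]
```

View pics/w3c.png

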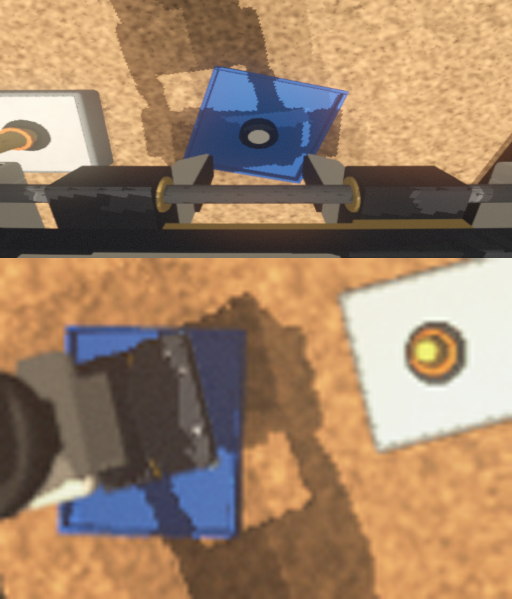

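The cap stands in the tray (dot at about (259,137) in the upper half), and the spigot is bare. Next I'm going to the green barrel.

```bash
python3 -m creep '[[[0,-25,10,0.1,-0.4,0],[-2,-38,10,0,0,0],[-2,-38,6,0,0,0],[-2,-38,4,0,0,0],[-2,-38,4,0,0,0]]]' -1;python3 -m creep '[[[-2,-38,2,0,0,0],[-2,-38,2,0,0,0],[-2,-38,2,0,0,0],[-2,-38,2,0,0,0],[-2,-38,2,0,0,0]]]'; python3 -m creep '[[[-3,-38,2,0,0,0],[-3,-38,2,0,0,0],[-3,-38,2,0,0,0],[-3,-38,2,0,0,0],[-3,-38,0,0,0,0]]]'
```

```text
time: 6.93
tool_pos: [0.4825, 0.1365, 0.3354]
tool_rot: [3.14, -0.006, -2.859]
contact_force: [1.0, -0.2, 0.8]
opening: 0.0792
time: 7.35
tool_pos: [0.4682, -0.0617, 0.3425]
tool_rot: [3.137, -0.012, -2.857]
contact_force: [1.2, -0.4, 0.8]
opening: 0.0918
time: 7.77
tool_pos: [0.449, -0.2605, 0.3471]
tool_rot: [3.131, -0.017, -2.857]
contact_force: [0.8, -0.1, -0.1]
opening: 0.0918
```

```bash
cat >> h.py <<'E'
def d(x,y,z,yaw=None):
    s=robot.observe(); r=R.from_euler('xyz',s['tool_rot'])
    yw=s['tool_rot'][2] if yaw is None else np.radians(yaw)
    rv=(R.from_euler('xyz',[np.pi,0,yw])*r.inv()).as_rotvec(degrees=True)
    print('t',round(s['time'],2),'pos',(s['tool_pos']*1e3).round(1),'yaw',np.degrees(s['tool_rot'][2]).round(2),'need',((np.array([x,y,z])-s['tool_pos'])*1e3).round(1),rv.round(2),'F',s['contact_force'].round(1),'open',round(s['opening'],4))
E
python3 -m creep '[[[4,-35,0,0,0,0],[2,-5,0,0,0,0],[0,0,0,0,0,0]]]'
python3 - <<'E'
from h import *
mp=cam('wrist'); a=viewer.read_camera('wrist'); cv2.imwrite('pics/w4.png',a); np.save('w4.npy',mp[1]); d(.456,-.302,.3,195.5)
E
```

```text
time: 8.02
tool_pos: [0.4523, -0.3092, 0.3439]
tool_rot: [3.129, -0.02, -2.865]
contact_force: [0.1, 0.1, -0.5]
opening: 0.0917
t 8.07 pos [ 452.3 -308.6  343.8] yaw -164.12 need [  3.7   6.6 -43.8] [-0.39 -1.33 -0.37] F [-0.  -0.2 -0.1] open 0.0916
```

View pics/w4.png

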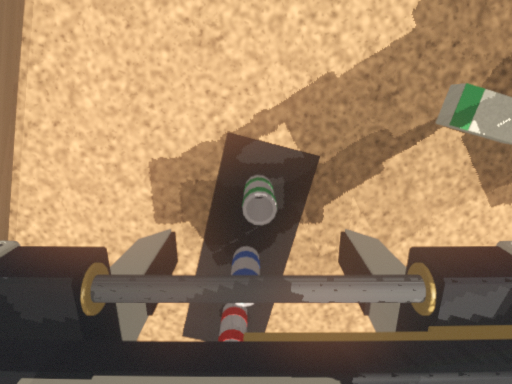

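The green barrel's top rim is centred at about (260,208), with blue and red beyond it at (245,265) and (233,325).

Run:
```python
from h import *
a=cv2.imread('pics/w4.png'); mp=(viewer.camera_model('wrist'),np.load('w4.npy'))
g=cv2.cvtColor(a,cv2.COLOR_BGR2GRAY); g=cv2.resize(g[185:235,235:285],None,fx=4,fy=4,interpolation=cv2.INTER_CUBIC)
c=cv2.HoughCircles(g,cv2.HOUGH_GRADIENT,1,40,param1=100,param2=20,minRadius=55,maxRadius=80)
print(c)
for u,v in [(260,208)]+([(235+x/4,185+y/4) for x,y,r in c[0][:2]] if c is not None else []): print(u,v,px2w(mp,u,v,.073).round(4))
```

```text
[[[99.5 91.5 69.6]]]
260 208 [ 0.4551 -0.3018  0.073 ]
259.875 207.875 [ 0.455  -0.3019  0.073 ]
```

```bash
python3 -m creep '[[[3,7,-10,-0.4,-1.3,-0.4],[0,0,-30,0,0,0],[0,0,-35,0,0,0],[0,0,-25,0,0,0],[0,0,-10,0,0,0]]]'; python3 -m creep '[[[0,0,0,0,0,0]]]'; python3 -c "
from h import *
d(.455,-.302,.209,195.5)"
```

```text
time: 8.48
tool_pos: [0.4557, -0.2939, 0.2322]
tool_rot: [-3.139, 0.003, -2.867]
contact_force: [-0.1, 0.5, -0.3]
opening: 0.0916
time: 8.57
tool_pos: [0.4551, -0.2914, 0.2295]
tool_rot: [3.139, 0.0, -2.865]
contact_force: [-0.7, -0.7, 0.3]
opening: 0.0916
t 8.57 pos [ 455.1 -291.4  229.5] yaw -164.16 need [ -0.1 -10.6 -20.5] [-0.16 -0.04 -0.34] F [-0.7 -0.7  0.3] open 0.0916
```

```bash
python3 -m creep '[[[0,-10,-10,-0.1,0,-0.3],[0,0,-9,0,0,0],[0,0,0,0,0,0],[0,0,0,0,0,0]]]'; python3 -c "
from h import *
d(.455,-.302,.209,195.5)"
```

```text
time: 8.9
tool_pos: [0.456, -0.2992, 0.21]
tool_rot: [3.14, -0.0, -2.867]
contact_force: [0.3, -0.4, 0.2]
opening: 0.092
t 8.9 pos [ 456.  -299.2  210. ] yaw -164.25 need [-1.  -2.8 -1. ] [-0.07 -0.04 -0.25] F [ 0.3 -0.4  0.2] open 0.092
```

```bash
python3 -m creep '[[[-1,-3,-2,0,0,-0.2],[0,0,0,0,0,0],[0,0,0,0,0,0],[0,0,0,0,0,0],[0,0,0,0,0,0]]]' 1 40; python3 -m creep '[[[0,0,0,0,0,0],[0,0,0,0,0,0],[0,0,0,0,0,0],[0,0,0,0,0,0],[0,0,0,0,0,0]]]';python3 -m creep '[[[0,0,0,0,0,0],[0,0,0,0,0,0]]]'; python3 -c "
from h import *
d(.455,-.302,.209,195.5)"
```

```text
time: 9.32
tool_pos: [0.4554, -0.3032, 0.2102]
tool_rot: [-3.139, 0.002, -2.871]
contact_force: [0.1, 0.6, 0.1]
opening: 0.0631
time: 9.73
tool_pos: [0.4554, -0.3032, 0.2109]
tool_rot: [-3.138, 0.003, -2.871]
contact_force: [0.5, 0.3, -0.7]
opening: 0.0296
time: 9.9
tool_pos: [0.4554, -0.3032, 0.2109]
tool_rot: [-3.138, 0.003, -2.871]
contact_force: [-0.4, 0.4, 0.1]
opening: 0.0299
t 9.9 pos [ 455.4 -303.2  210.9] yaw -164.5 need [-0.4  1.2 -1.9] [0.14 0.21 0.  ] F [-0.4  0.4  0.1] open 0.0299
```

```bash
python3 -m creep '[[[0,0,15,0.1,0.2,0],[0,0,30,0,0,0],[0,0,35,0,0,0],[0,0,22,0,0,0],[0,10,8,0,0,0]]]'; python3 -m creep '[[[6,25,2,0,0,0],[8,37,0,0,0,0],[8,37,0,0,0,0],[8,37,0,0,0,0],[8,37,0,0,0,0]]]';python3 -m creep '[[[8,37,0,0,0,0],[8,37,0,0,0,0],[8,37,0,0,0,0],[8,37,0,0,0,0],[8,37,0,0,0,0]]]'; python3 -c "
from h import *
d(.5485,.1212,.315,195.5)"
```

```text
time: 10.32
tool_pos: [0.4539, -0.2927, 0.3206]
tool_rot: [3.134, -0.006, -2.872]
contact_force: [0.7, 0.1, -0.6]
opening: 0.0297
time: 10.73
tool_pos: [0.4902, -0.1163, 0.3229]
tool_rot: [3.138, -0.004, -2.883]
contact_force: [1.7, 0.6, -0.8]
opening: 0.03
time: 11.15
tool_pos: [0.527, 0.0812, 0.3186]
tool_rot: [3.135, -0.01, -2.884]
contact_force: [1.9, -0.2, -0.7]
opening: 0.0297
t 11.15 pos [527.   81.2 318.6] yaw -165.25 need [21.5 40.  -3.6] [-0.24 -0.67  0.75] F [ 1.9 -0.2 -0.7] open 0.0297
```

```bash
python3 -m creep '[[[14,22,0,-0.2,-0.7,0.7],[5,11,0,0,0,0],[0,0,0,0,0,0],[0,0,0,0,0,0]]]'; python3 -c "
from h import *
d(.5485,.1212,.31,195.5)
mp=cam('wrist'); a=viewer.read_camera('wrist'); cv2.imwrite('pics/w5.png',a); np.save('w5.npy',mp[1])
b=viewer.read_camera('scene');b=cv2.resize(b[130:230,210:340],(512,394),interpolation=cv2.INTER_CUBIC);cv2.imwrite('pics/w5c.png',np.vstack([cv2.resize(a[60:240],(512,180)),b]))
"
```

```text
time: 11.48
tool_pos: [0.5436, 0.1262, 0.3144]
tool_rot: [3.138, -0.004, -2.861]
contact_force: [-0.1, -0.9, -1.3]
opening: 0.03
t 11.48 pos [543.6 126.2 314.4] yaw -163.9 need [ 4.9 -5.  -4.4] [-0.16 -0.3  -0.6 ] F [-0.1 -0.9 -1.3] open 0.03
```

View pics/w5c.png

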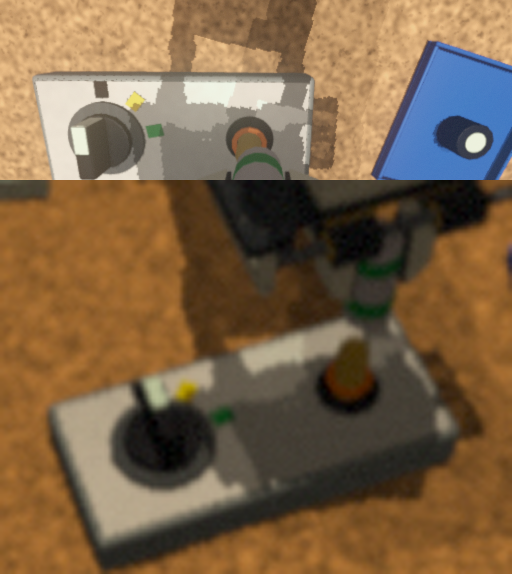

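Barrel and green bands are held upright. The bare spigot with its raised orange ring is at about (249,140) in the upper strip, and the cap stands in the tray at (475,142). I'm centring on the spigot before descending.

```bash
python3 -m creep '[[[4.5,-4.7,-5,-0.2,-0.3,-0.6],[0,0,-3,0,0,0],[0,0,0,0,0,0],[0,0,0,0,0,0]]]'; python3 -c "
from h import *
d(.548,.1215,.30,195.5)
mp=cam('wrist'); a=viewer.read_camera('wrist'); cv2.imwrite('pics/w6.png',a); np.save('w6.npy',mp[1])
sp=cam('scene');b=viewer.read_camera('scene');cv2.imwrite('pics/s6.png',b)
for z in (.035,.053,.083): print(z,w2px(mp,[.548,.1215,z]).round(1),w2px(sp,[.548,.1215,z]).round(1))
T=robot.observe()['tool_pos']
for h in (.208,.138): print('barrel',w2px(mp,T-[0,0,h]).round(1),w2px(sp,T-[0,0,h]).round(1))
w=cv2.imread('pics/w3c.png')[258:]; h=cv2.cvtColor(w,cv2.COLOR_BGR2HSV)
m=((h[...,0]>22)&(h[...,0]<34)&(h[...,1]>100)&(h[...,2]>150)).astype(np.uint8)[40:150,380:480]
n,l,st,ce=cv2.connectedComponentsWithStats(m); i=1+st[1:,4].argmax(); c=ce[i]+[380,40]; print(c,st[i])
u,v=(c[0]+.5)*120/512-.5+120,(c[1]+.5)*80/341-.5+190
print('tip',u,v,px2w(cam('top'),u,v,.083).round(4),px2w(cam('top'),u,v,.08).round(4))
f=lambda i,x0,y0,x1,y1,s:cv2.resize(i[y0:y1,x0:x1],None,fx=s,fy=s,interpolation=cv2.INTER_CUBIC)
cv2.imwrite('pics/w6c.png',np.hstack([f(a,200,120,320,260,4),f(b,270,120,350,226.6.__int__(),5.2833)[:560]]) if 0 else np.hstack([f(a,200,120,320,260,4)[:560],f(b,270,140,350,220,7)[:560]][:1]+[f(b,275,140,335,240,5.6)[:560,:320]]))
"
```

```text
time: 11.92
tool_pos: [0.5478, 0.116, 0.3054]
tool_rot: [-3.14, -0.001, -2.88]
contact_force: [-0.3, -0.3, -1.1]
opening: 0.03
t 11.92 pos [547.8 116.  305.4] yaw -164.98 need [ 0.2  5.5 -5.4] [ 0.11 -0.05  0.48] F [-0.3 -0.3 -1.1] open 0.03
0.035 [263.4 199.1] [297.4 182.2]
0.053 [263.7 206.2] [298.  178.1]
0.083 [264.4 220.6] [299.2 170.9]
barrel [257.3 227. ] [297.5 167.3]
barrel [256.8 290.4] [300.3 148.4]
[426.04113111  92.66066838] [ 35  42  23  22 389]
tip 219.47057760282775 211.35587527987394 [0.5491 0.1209 0.083 ] [0.5491 0.1213 0.08  ]
```

View pics/w6c.png

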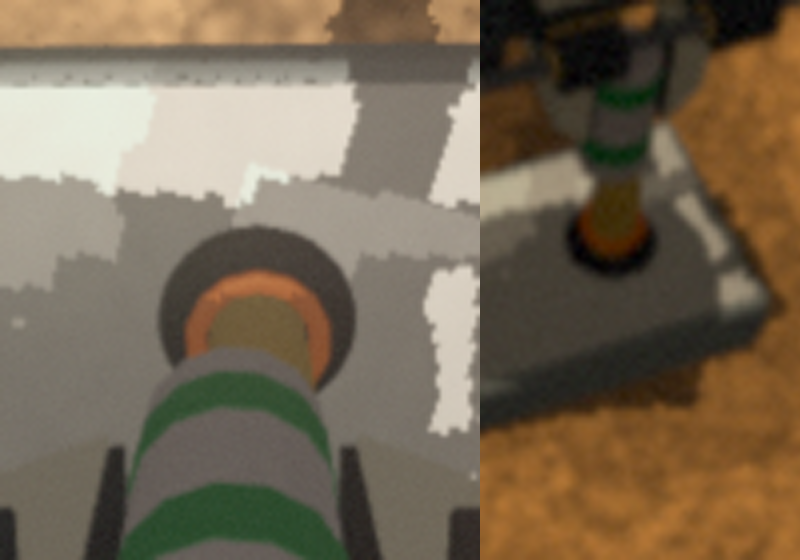

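```bash
python3 -m creep '[[[0,5,0,0.1,0,0.4],[0,0,0,0,0,0],[0,0,0,0,0,0]]]'; python3 -c "
from h import *
d(.548,.1215,.30,195.5)
mp=(viewer.camera_model('wrist'),np.load('w6.npy')); e=np.array([np.cos(.27),np.sin(.27),0])
print('ring edge',w2px(mp,np.array([.548,.1215,.053])-.015*e),'+2mm',w2px(mp,np.array([.548,.1215,.053])-.013*e),'seen 187.5')
T=np.array([.5478,.116,.3054]); print('barrel edge',w2px(mp,T-[0,0,.208]-.015*e),w2px(mp,T-[0,0,.208]-.013*e),'seen 207')
"
```

```text
time: 12.27
tool_pos: [0.5479, 0.1213, 0.306]
tool_rot: [3.141, 0.0, -2.872]
contact_force: [0.5, -0.7, -0.9]
opening: 0.0301
t 12.27 pos [547.9 121.3 306. ] yaw -164.57 need [ 0.1  0.2 -6. ] [-0.01 -0.    0.07] F [ 0.5 -0.7 -0.9] open 0.0301
ring edge [263.67020781 188.1411614 ] +2mm [263.6761668  190.59316647] seen 187.5
barrel edge [256.66567232 205.11992642] [256.69366879 208.04740546] seen 207
```

```bash
python3 -m creep '[[[-0.5,0,-8,0,0,0],[0,0,-8,0,0,0],[0,0,-5,0,0,0],[0,0,-3,0,0,0]]]'; python3 -c "
from h import *
d(.5475,.1215,.265,195.5)"
```

```text
time: 12.6
tool_pos: [0.5473, 0.1219, 0.2805]
tool_rot: [-3.142, 0.002, -2.871]
contact_force: [0.6, -0.9, -0.9]
opening: 0.0298
t 12.6 pos [547.3 121.9 280.5] yaw -164.51 need [  0.2  -0.4 -15.5] [-0.03  0.1   0.01] F [ 0.6 -0.9 -0.9] open 0.0298
```

```bash
python3 -m creep '[[[0.2,-0.4,-6,0,0,0],[0,0,-6,0,0,0],[0,0,-3,0,0,0],[0,0,0,0,0,0]]]'; python3 -c "
from h import *
d(.5475,.1215,.247,195.5)"
```

```text
time: 12.93
tool_pos: [0.5471, 0.1214, 0.262]
tool_rot: [3.141, -0.001, -2.871]
contact_force: [-0.0, 1.1, -1.0]
opening: 0.0295
t 12.93 pos [547.1 121.4 262. ] yaw -164.51 need [  0.4   0.1 -15. ] [-0.01 -0.08  0.01] F [-0.   1.1 -1. ] open 0.0295
```

Inside with no side load. Next is the push onto the ring.

```bash
python3 -m creep '[[[0,0,-5,0,0,0],[0,0,-5,0,0,0],[0,0,-4,0,0,0]]]'; python3 -m creep '[[[0,0,-3,0,0,0],[0,0,-3,0,0,0],[0,0,-2,0,0,0]]]'; python3 -c "
from h import *
d(.5475,.1215,.247,195.5)"
```

```text
time: 13.18
tool_pos: [0.5474, 0.1214, 0.2483]
tool_rot: [3.141, 0.001, -2.871]
contact_force: [-1.9, 0.1, 3.5]
opening: 0.0298
time: 13.43
tool_pos: [0.5473, 0.1216, 0.2466]
tool_rot: [-3.141, 0.004, -2.871]
contact_force: [-7.0, -2.0, 14.1]
opening: 0.0294
t 13.43 pos [547.3 121.6 246.6] yaw -164.48 need [ 0.2 -0.1  0.4] [-0.02  0.23 -0.02] F [-7.  -2.  14.1] open 0.0294
```

```bash
python3 -m creep '[[[0,0,-3,0,0,0],[0,0,-3,0,0,0]]]'; python3 -c "
from h import *
d(.5475,.1215,.247,195.5)"
```

```text
time: 13.6
tool_pos: [0.5468, 0.1217, 0.2464]
tool_rot: [-3.14, 0.007, -2.87]
contact_force: [-10.1, -1.4, 28.0]
opening: 0.0299
t 13.6 pos [546.8 121.7 246.4] yaw -164.44 need [ 0.7 -0.2  0.6] [-0.01  0.41 -0.06] F [-10.1  -1.4  28. ] open 0.0299
```

```bash
python3 -m creep '[[[0.5,0,0,0,0.4,0],[0,0,0,0,0,0],[0,0,0,0,0,0],[0,0,0,0,0,0],[0,0,0,0,0,0]]]' -0.4; python3 -m creep '[[[0,0,10,0,0,0],[0,0,30,0,0,0],[0,0,35,0,0,0],[0,0,30,0,0,0],[0,0,5,0,0,0]]]' -1;  python3 -m creep '[[[5,-15,0,0,0,0],[5,-20,0,0,0,0],[0,0,0,0,0,0]]]'
python3 - <<'E'
from h import *
d(.582,.0005,.35,195.5)
mp=cam('wrist'); a=viewer.read_camera('wrist'); cv2.imwrite('pics/w7.png',a); np.save('w7.npy',mp[1])
e=np.array([np.cos(.27),np.sin(.27),0])
for h in (.039,.109): print(w2px(mp,[.548,.1215,h]))
b=viewer.read_camera('scene')
f=lambda i,x0,y0,x1,y1,s:cv2.resize(i[y0:y1,x0:x1],None,fx=s,fy=s,interpolation=cv2.INTER_CUBIC)
cv2.imwrite('pics/w7c.png',np.hstack([cv2.resize(a,(480,360)),f(b,275,130,335,198,5.3)[:360,:318]]))
E
```

```text
time: 14.02
tool_pos: [0.5474, 0.1217, 0.2478]
tool_rot: [-3.141, 0.004, -2.87]
contact_force: [-0.4, 0.0, -0.5]
opening: 0.0585
time: 14.43
tool_pos: [0.546, 0.1215, 0.3594]
tool_rot: [3.14, -0.006, -2.87]
contact_force: [0.1, -0.0, -0.0]
opening: 0.0904
time: 14.68
tool_pos: [0.5563, 0.0866, 0.3641]
tool_rot: [-3.141, 0.002, -2.867]
contact_force: [0.9, 0.3, -0.8]
opening: 0.092
t 14.68 pos [556.3  86.6 364.1] yaw -164.28 need [ 25.7 -86.1 -14.1] [ 0.    0.11 -0.22] F [ 0.9  0.3 -0.8] open 0.092
[292.19016895 181.14402624]
[301.40519122 204.00763231]
```

View pics/w7c.png

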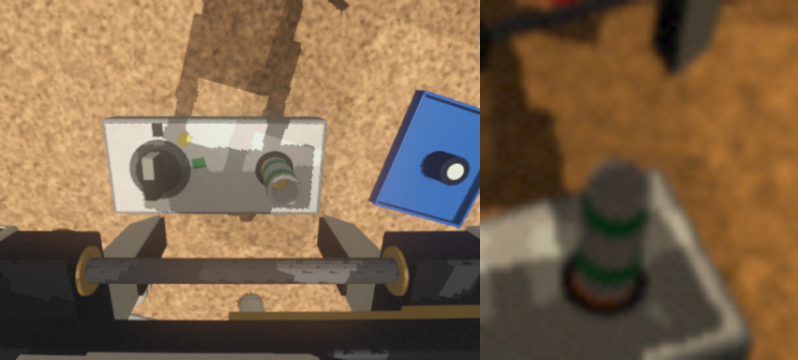

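The barrel sits on the spigot with its rim at about (303,203) in full pixels; home predicts (301,204). The cap is still standing in the tray. Next is the knob, with its axis at about (581, 1) mm.

```bash
python3 -m creep '[[[8,-28,0,0,0.1,-0.2],[9,-32,0,0,0,0],[6,-22,-8,0,0,0],[0,0,-10,0,0,0],[0,0,0,0,0,0]]]' 0; python3 -c "
from h import *
d(.581,.001,.229,195.5)
mp=(viewer.camera_model('wrist'),np.load('w7.npy')); print(px2w(mp,170.7,181.3,.045), w2px(mp,[.581,.001,.047]))
"
```

```text
time: 15.2
tool_pos: [0.5781, 0.0083, 0.3436]
tool_rot: [3.136, -0.004, -2.866]
contact_force: [0.1, 0.4, -0.8]
opening: 0.0632
t 15.2 pos [578.1   8.3 343.6] yaw -164.23 need [   2.9   -7.3 -114.6] [-0.24 -0.28 -0.27] F [ 0.1  0.4 -0.8] open 0.0632
[0.57965635 0.0034999  0.045     ] [167.43990804 182.42788701]
```

```bash
python3 -m creep '[[[3,-7,-5,-0.2,-0.3,-0.3],[0,0,-20,0,0,0],[0,0,-15,0,0,0],[0,0,-5,0,0,0],[0,0,0,0,0,0]]]'; python3 -c "
from h import *
d(.581,.0015,.229,195.5)
mp=cam('wrist'); a=viewer.read_camera('wrist'); cv2.imwrite('pics/w8.png',a); np.save('w8.npy',mp[1])
for z in(.047,.077): print(w2px(mp,[.581,.0015,z]))
f=lambda i,x0,y0,x1,y1,s:cv2.resize(i[y0:y1,x0:x1],None,fx=s,fy=s,interpolation=cv2.INTER_CUBIC)
cv2.imwrite('pics/w8c.png',f(a,180,120,340,250,4))
"
```

```text
time: 15.62
tool_pos: [0.5807, 0.0054, 0.2963]
tool_rot: [3.14, 0.001, -2.868]
contact_force: [1.5, -0.6, 0.2]
opening: 0.0459
t 15.62 pos [580.7   5.4 296.3] yaw -164.34 need [  0.3  -3.9 -67.3] [-0.09  0.02 -0.16] F [ 1.5 -0.6  0.2] open 0.0459
[251.13887874 204.12183106]
[250.33072076 218.53697918]
```

View pics/w8c.png

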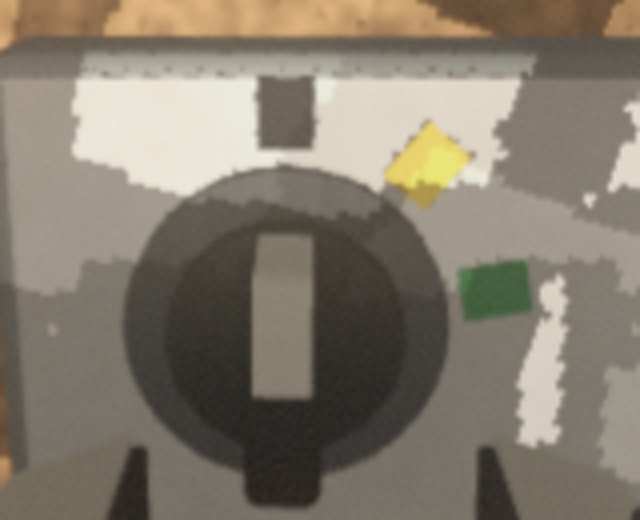

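Disc centre is at (285,320) in the crop, which is column 251; I predicted 251.1. The bar points at the black mark. I'm shifting −4 mm in y, descending and gripping.

```bash
python3 -m creep '[[[0.3,-4,-10,-0.1,0,-0.2],[0,0,-20,0,0,0],[0,0,-18,0,0,0],[0,0,-8,0,0,0],[0,0,0,0,0,0]]]'; python3 -m creep '[[[0,0,-3,0,0,0],[0,0,0,0,0,0]]]'; python3 -c "
from h import *
d(.581,.0015,.229,195.5)"
```

```text
time: 16.08
tool_pos: [0.5823, 0.0021, 0.2419]
tool_rot: [-3.137, 0.009, -2.87]
contact_force: [-0.4, -0.9, 0.1]
opening: 0.0459
time: 16.25
tool_pos: [0.5826, 0.0021, 0.2394]
tool_rot: [-3.137, 0.009, -2.87]
contact_force: [-0.5, 1.0, 0.8]
opening: 0.046
t 16.25 pos [582.6   2.1 239.4] yaw -164.45 need [ -1.6  -0.6 -10.4] [ 0.12  0.59 -0.05] F [-0.5  1.   0.8] open 0.046
```

```bash
python3 -m creep '[[[-1.6,-0.5,-6,0.1,0.6,0],[0,0,-5,0,0,0],[0,0,0,0,0,0],[0,0,0,0,0,0],[0,0,0,0,0,0]]]' 1 25; python3 -m creep '[[[0,0,0,0,0,0],[0,0,0,0,0,0],[0,0,0,0,0,0]]]'; python3 -c "
from h import *
d(.581,.0015,.229,195.5)"
```

```text
time: 16.67
tool_pos: [0.5817, 0.0013, 0.23]
tool_rot: [-3.14, 0.003, -2.87]
contact_force: [-0.2, -0.4, 0.2]
opening: 0.017
time: 16.92
tool_pos: [0.5818, 0.001, 0.2301]
tool_rot: [-3.139, 0.003, -2.87]
contact_force: [1.2, -0.9, -0.9]
opening: 0.0137
t 16.92 pos [581.8   1.  230.1] yaw -164.46 need [-0.8  0.5 -1.1] [ 0.07  0.22 -0.03] F [ 1.2 -0.9 -0.9] open 0.0137
```

Gripped. Now turning clockwise, which is negative about z.

```bash
python3 -m creep '[[[0,0,0,0,0,-6],[0,0,0,0,0,-6],[0,0,0,0,0,-6],[0,0,0,0,0,-6]]]'; python3 -c "
from h import *
d(.5815,.001,.230,115.3)"
```

```text
time: 17.25
tool_pos: [0.5819, 0.0013, 0.2301]
tool_rot: [-3.14, 0.004, 2.979]
contact_force: [0.3, 0.1, -1.2]
opening: 0.014
t 17.25 pos [581.9   1.3 230.1] yaw 170.71 need [-0.4 -0.3 -0.1] [  0.21   0.12 -55.41] F [ 0.3  0.1 -1.2] open 0.014
```

```bash
python3 -m creep '[[[0,0,0,0,0,-6],[0,0,0,0,0,-6],[0,0,0,0,0,-6],[0,0,0,0,0,-6],[0,0,0,0,0,-6]]]'; python3 -c "
from h import *
d(.5815,.001,.230,115.3)"; python3 -m creep '[[[0,0,0,0,0,-6],[0,0,0,0,0,-6],[0,0,0,0,0,-6]]]'; python3 -c "
from h import *
d(.5815,.001,.230,115.3);print(robot.observe()['torque'])"
```

```text
time: 17.67
tool_pos: [0.5821, 0.0016, 0.2301]
tool_rot: [-3.141, 0.004, 2.429]
contact_force: [0.9, -0.6, -1.6]
opening: 0.0138
t 17.67 pos [582.1   1.6 230.1] yaw 139.17 need [-0.6 -0.6 -0.1] [  0.23   0.11 -23.87] F [ 0.9 -0.6 -1.6] open 0.0138
time: 17.92
tool_pos: [0.5822, 0.0018, 0.2301]
tool_rot: [-3.141, 0.005, 2.099]
contact_force: [1.4, -0.2, -1.4]
opening: 0.014
t 17.92 pos [582.2   1.8 230.1] yaw 120.24 need [-0.7 -0.8 -0.1] [ 0.24  0.11 -4.94] F [ 1.4 -0.2 -1.4] open 0.014
[-0.11324707 -0.15150057  0.02661587]
```

```bash
python3 -m creep '[[[0,0,0,0,0,-3],[0,0,0,0,0,-2],[0,0,0,0,0,0],[0,0,0,0,0,0]]]'; python3 -c "
from h import *
d(.5815,.001,.230,115.3);print(robot.observe()['torque'])"
```

```text
time: 18.25
tool_pos: [0.5823, 0.0018, 0.2301]
tool_rot: [3.142, 0.005, 2.002]
contact_force: [0.1, -1.6, -0.7]
opening: 0.0139
t 18.25 pos [582.3   1.8 230.1] yaw 114.72 need [-0.8 -0.8 -0.1] [0.24 0.12 0.58] F [ 0.1 -1.6 -0.7] open 0.0139
[-0.09903079 -0.06034727  0.03479015]
```

```bash
python3 -m creep '[[[0,0,0,0,0,0],[0,0,0,0,0,0],[0,0,0,0,0,0],[0,0,0,0,0,0]]]' 0; python3 -m creep '[[[0,0,10,0,0,0],[0,0,30,0,0,0],[0,0,35,0,0,0],[0,0,35,0,0,0],[0,0,20,0,0,0]]]';  python3 -m creep '[[[-20,-10,5,0,0,0],[-35,-15,0,0,0,0],[-35,-10,0,0,0,0],[-35,0,0,0,0,0],[-15,0,0,0,0,0]]]' -1; python3 -m creep '[[[0,0,0,0,0,0],[0,0,0,0,0,0],[0,0,0,0,0,0],[0,0,0,0,0,0]]]'
python3 - <<'E'
from h import *
d(0,0,0)
b=viewer.read_camera('top');cv2.imwrite('pics/t9.png',b); s=viewer.read_camera('scene');cv2.imwrite('pics/s9.png',s)
f=lambda i,x0,y0,x1,y1,s:cv2.resize(i[y0:y1,x0:x1],None,fx=s,fy=s,interpolation=cv2.INTER_CUBIC)
cv2.imwrite('pics/f9.png',np.vstack([f(b,125,120,395,270,2.9)[:400,:780],cv2.resize(s[110:290,90:420],(780,425))[:198+2] if 0 else f(s,220,130,415,180,4)[:200,:780]]))
E
```

```text
time: 18.58
tool_pos: [0.5824, 0.002, 0.2306]
tool_rot: [3.141, 0.005, 2.006]
contact_force: [0.3, -0.6, 0.2]
opening: 0.0357
time: 19.0
tool_pos: [0.5799, 0.0024, 0.3622]
tool_rot: [-3.132, -0.002, 2.007]
contact_force: [1.4, -0.3, -0.5]
opening: 0.0461
time: 19.42
tool_pos: [0.4375, -0.0329, 0.3782]
tool_rot: [3.135, 0.01, 2.01]
contact_force: [1.0, 0.6, -0.1]
opening: 0.0746
time: 19.75
tool_pos: [0.4359, -0.0329, 0.3817]
tool_rot: [3.13, 0.013, 2.009]
contact_force: [-0.7, -0.2, 0.2]
opening: 0.0919
t 19.75 pos [435.9 -32.9 381.7] yaw 115.13 need [-435.9   32.9 -381.7] [ 0.4  0.9 -0. ] F [-0.7 -0.2  0.2] open 0.0919
```

View pics/f9.png

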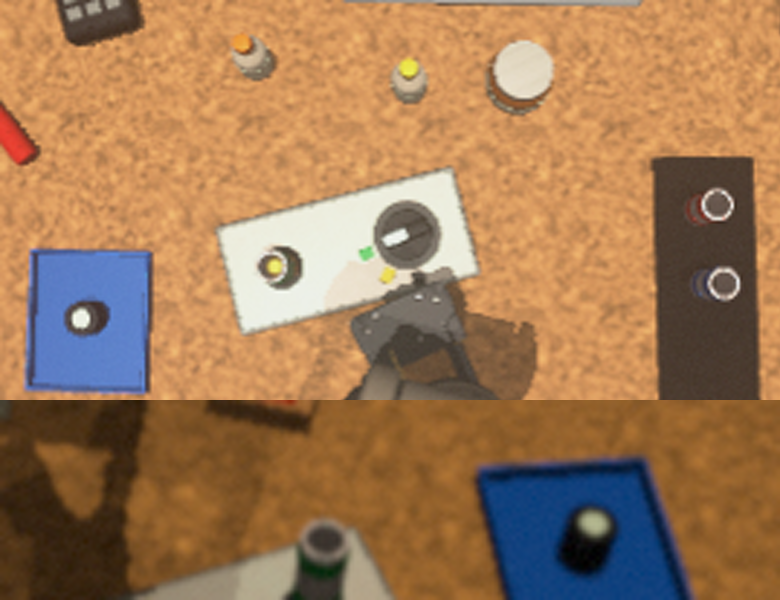

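The view shows the pointer aimed at the green mark, the barrel on the spigot with its brass tip visible, the cap upright in the tray, and the bystanders standing. One numeric check before handing in.

Run:
```python
from h import *
mp=cam('top'); a=cv2.imread('pics/top0.png'); b=cv2.imread('pics/t9.png')
diff=cv2.absdiff(a,b).max(2)
for n,x0,y0,x1,y1 in [('orange',200,128,222,150),('yellow',258,136,275,158),('jar',290,130,320,160),('red',360,180,380,198),('blue',360,207,382,225)]: print(n,diff[y0:y1,x0:x1].max(), (diff[y0:y1,x0:x1]>50).sum())
# pointer (white) and knob bar angle, dock frame 15.5 deg
x0,y0=125+370/2.9,120+215/2.9
g=cv2.cvtColor(b,cv2.COLOR_BGR2GRAY)
u0,v0=w2px(mp,[.5815,.0015,.077]).astype(int); print(u0,v0)
r=g[v0-9:v0+10,u0-10:u0+11]; _,t=cv2.threshold(r,150,255,cv2.THRESH_BINARY)
n,l,st,ce=cv2.connectedComponentsWithStats(t)
for i in range(1,n):
    ys,xs=np.where(l==i); P=np.array([px2w(mp,x+u0-10,y+v0-9,.077)[:2] for x,y in zip(xs,ys)])*1e3
    if 5<len(P)<60:
        w=np.linalg.svd(P-P.mean(0))[2][0]; v=P.mean(0)-[581.5,1.5]
        print(len(P),P.mean(0),'axis turned',(180+15.5-np.degrees(np.arctan2(w[1],w[0])))%180,'vec turned',(195.5-np.degrees(np.arctan2(v[1],v[0])))%360)
```

```text
orange 11 0
yellow 11 0
jar 10 0
red 11 0
blue 9 0
264 200
17 [600.51119712  26.80145193] axis turned 42.84141970282283 vec turned 142.42074591031349
6 [604.38488975 -21.86728961] axis turned 149.82464485184806 vec turned 241.09756047143318
34 [577.76617709  10.8578376 ] axis turned 82.77006924484282 vec turned 83.74775904503902
13 [561.62848127  26.98308382] axis turned 171.84376758050468 vec turned 67.55316008025251
```

```bash
python3 -c "
from h import *
print(robot.hand_in())"
```

```text
the job is handed in; nothing more can be done
None
```

The job is done in the order asked and was handed in at about 20 s of the 61 s allowed. `hand_in()` reports no verdict, so the result rests on my own checks.

- **Cap:** I lifted it off the spigot and set it open end down near the middle of the blue tray. The last pictures show it standing upright there.
- **Barrel:** I pushed the green-banded barrel down until it stopped. The force rose from 14 N to 28 N with no further movement, at a tool height of 246.4 mm, where I had predicted 246.9 mm for fully home. In the wrist picture its rim was within about 2 px of the predicted place. I did not see the orange ring at its stop clearly. That rests on the force and height.
- **Knob:** I turned it clockwise from the black mark by about 80.8° (green is 80.2°). The top camera measured the pointer at about 83°, which is within the accuracy of that picture, and it points at the green mark.
- **Bystanders:** Before-and-after top pictures show no change at the bottles, the jar, or the red and blue barrels.
- **Robot:** The gripper is open and clear of everything.

The first move command was refused because of a typing error of mine, and nothing moved. During the push the barrel saw about 10 N of side force, which was gone after I let go.

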